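# Refit and press home the bed cover of a sewing machine

## Robot

A 6-joint arm with a two-finger parallel gripper is mounted at the origin on the work surface. World frame = base frame: x ahead of the robot, y to its left, z up, the work surface at z = 0. Lengths are in m, angles in rad, forces in N, time in s.
With the tool pointing down it reaches from about 0.325 to 0.775 m from the base axis. Payload 5.5 kg.
Tool frame: the origin (TCP) lies between the finger pads; the fingertips stand 8 mm ahead of it and the grasp point (between the pads) lies 11 mm behind it (tcp_to_tips is the distance from the TCP to the fingertips, in m); z points along the fingers, y is the line along which they close (so a half turn about z gives the same grasp; the last joint's range is limited). The gripper opens to 88 mm and grips with 3 to 60 N. Pads are 20 mm wide; open, the fingers measure 115 mm over their backs; the gripper's body (75 mm by 178 mm) begins 61 mm behind the grasp point.
Start: joints at [1.045, 0.091, 1.231, -0, 1.82, -0.057], TCP at [0.271, 0.535, 0.231] pointing down, gripper open.
Joint ranges: [-2.87, 2.87], [-0.86, 2.18], [0.17, 2.46], [-1.51, 4.65], [0.06, 2.69], [-2.65, 2.65]. Speed limits (rad/s): [2.57, 2.57, 3.01, 3.14, 3.14, 3.14].

## Interface

Orientations are given as a unit quaternion [w, x, y, z].
In Python, from bench import * gives the robot as it stands. Calls block until the motion is done:
- move_to(position, orientation): joint-space move of the TCP to a pose.
- move_l(position, speed=0.15, orientation=None): straight line of the TCP; orientation=None keeps the orientation; speed is the mean speed in m/s.
- movej(angles): joint-space move.
- gripper_open() and close(): open the fingers fully, or close them until they stop; the grip force is fixed at half the most.
- hold(seconds).
- inverse_kinematics(position, orientation): joint angles nearest the present ones, or None.
- state(): the state.
- get_image(name): name is "scene" or "top" or "wrist"; returns a dict with "frame" (420x560x3 uint8, blue, green, red), "depth" (420x560 float32, m along the optical axis (not along the pixel's ray), 0 where there is no reading), "camera_matrix" (3x3 intrinsics, pixels), "view" (4x4, takes a point from world to camera coordinates). Camera axes: x right, y up, looking along -z (the intrinsics and any distortion apply to the point x, -y, -z); pixel columns grow to the right and rows downward; lengths in m; the calibration is good to about 2 mm. A picture is of the moment at which its call begins.
A pose or a line that the arm cannot do raises IKError and nothing moves.
- job_done(): hands the job in; it is judged then, once.
The state is a dict: "time": time; "joint_pos": joint angles; "dq": joint speeds; "joint_torque": joint torques, N m; "ee_pos": TCP position; "ee_rot": TCP orientation; "ft_force": force on the tool from outside, world axes, zero at the start; "moment": the same for the moment, N m; "finger_gap": finger opening in m; "finger_force": force on a finger pad.
Only numpy, scipy, OpenCV 4.12 (cv2) and the standard library are available. Lean on these libraries where they do the work, as an engineer would, in place of code of your own. Each camera call takes 0.05 s, during which the arm holds its last target. There are 200 camera calls.

## Task

The bed cover of the bench-top sewing machine is off: it is the shorter of the two flat metal covers lying in front of the machine. Lay it square in the recess in the bed below the machine's arm, where it first rests a little proud on two stiff catches, then press it down at both ends, the open one and the one under the arm, until the whole cover is fully home, flush with the bed. Leave the longer cover and everything else on the bench where they are.

Things in the scene. Friction and masses are not known exactly. Their poses are not given: they have to be found in the camera images.
- machine: Cream bench-top sewing machine; its front faces the robot's left. Origin: centre of its underside. x points to its back (robot's right), y along the bed to its needle end (away from the robot), z up. Bed: 180 mm in x, 420 mm in y, flat top 85 mm above the bench. The pillar on it (y -200 to -105 mm) carries the arm over the bed, top 320 mm above the bench; handwheel at y -222 to -256 mm.
- overhang_edge (a point): Lower front edge of the arm, straight above the middle of the recess's width, 140 mm above the bed. The arm (80 mm deep in x, 95 mm high) runs from here to the back, over the back half of the recess: there an upright gripper strikes the arm; a tool whose upper part leans 25 to 45 degrees towards the front of the machine (machine -x, the robot's left) gets in under it.
- head_corner (a point): Lower front corner of the machine's head on the recess side: 85 mm above the bed, 80 mm to machine +y of the recess centre. The head goes on from here to +y (70 mm), to the back (90 mm) and up; needle and presser foot are below it.
- recess (a point): Centre of the cover's recess, at the level of the bed's top; axes as the machine's. Rectangle 93 mm (x) by 59 mm (y), 12 mm deep to a ledge 7 mm wide along each long side, open between the ledges. The arm's front edge is above the line 8 mm behind this point. A cover laid in rests first on two catches, its top 6 mm proud of the bed; pressed right down it lies on the ledges, level with the bed.
- catch_front (a joint): Front catch: steel pad 30 mm wide in y, 10 mm in x, centred 33 mm in front (-x) of the recess centre, its top 6 mm above the ledges at the start. It slides straight down under about 8 N, stays where it is pushed, does not spring back. Value: metres pushed down, 0 at the start, 0.006 when the cover's front end is home.
- catch_back (a joint): Back catch: the same, centred 33 mm behind (+x) the recess centre. Value: metres pushed down, 0 at the start, 0.006 when the cover's back end is home.
- cover: The cover to fit: cast aluminium plate, 90 mm (x) by 56 mm (y) by 12 mm thick, about 0.16 kg, lying right side up, its length roughly along world y. Origin: centre of its underside; The lowest 4 mm are stepped in by 3 mm all round as a lead-in; the upper 8 mm have straight sides to grip. Fits either way round, with 1.5 mm of play on each side in the recess.
- cover_end_a (a point): Point on the cover's top face, on its centre line, 5 mm in from its -x end (cover x -40 mm).
- cover_end_b (a point): Point on the cover's top face, on its centre line, 5 mm in from its +x end (cover x +40 mm).
- long_cover: A larger cover of the same make that does not fit: 124 mm (x) by 70 mm (y) by 12 mm thick; origin at the centre of its underside. It and the cover to fit lie in either of two places. Leave it where it is.
- screwdriver: Screwdriver with a yellow handle, 200 mm long, lying beyond the covers (robot's left). Leave it.
- awl: Awl with a dark wooden handle, 135 mm long, 26 mm thick, lying between the covers and the machine. Leave it.
- thread_cone: Standing cone of brown thread, 125 mm high, 72 mm across its foot; origin at the centre of its underside. Leave it.
- oil_bottle: Standing clear oil bottle, 130 mm high, 52 mm across; origin at the centre of its underside. Leave it.
- hammer: Hammer, 260 mm long, lying behind the machine (robot's right). Leave it.
- marker: Grey marking pen, 120 mm long, 12 mm thick, lying in front of the machine's needle end. Leave it.
There are look-alikes about, which are no part of the job. Leave any black or red look-alike of the cover alone.

How it is judged:
On the way:
1. the cover lies in the recess on its catches, square and level, still proud of the bed (horizontal distance between cover and recess below 0.004 m and angle between the x axis of cover and the x axis of machine, either way round below 0.08 rad and z of cover_end_a in the frame of recess between 0.002 and 0.011 m and z of cover_end_b in the frame of recess between 0.002 and 0.011 m), for 0.2 s.
At the end, for the whole second after the job is handed in: The cover lies in the recess, within 4 mm of its centre and square to it (0.08 rad), its top level within 0.03 rad and flush with the bed: both ends less than 1.5 mm proud, at rest (horizontal distance between cover and recess below 0.004 m and angle between the x axis of cover and the x axis of machine, either way round below 0.08 rad and angle between the z axis of cover and the z axis of machine, either way round below 0.03 rad and z of cover_end_a in the frame of recess between -0.003 and 0.0015 m and z of cover_end_b in the frame of recess between -0.003 and 0.0015 m and linear speed of cover below 0.01 m/s); the robot touches nothing.
It fails at once if the longer cover is shifted by more than 30 mm (distance of long_cover from where it was at the start of the episode above 0.03 m).
It fails at once if a tool, pen, cone or bottle on the bench is shifted by more than 40 mm (distance of any of screwdriver, awl, thread_cone, oil_bottle, hammer, marker from where it was at the start of the episode above 0.04 m).
It also fails if it takes over 56 s, if anything falls off the work surface, if the arm or the gripper's body presses on something with over 40 N, if the wrist force passes 120 N, or if a joint passes its speed limit or range.

## Working session

There is one attempt and no reset: what is moved stays moved. The work goes in short steps, each a Python script; the robot and the scene stay as the last script left them, time stands still between calls to the robot, and variables do not carry over. Pictures are saved under pics/ and viewed, at most 10 in all, crops included, and the job is handed in when it is done.

```bash
mkdir -p pics; cat > h.py <<'E'
from bench import *
import numpy as np, cv2
def grab(n):
    im=get_image(n); cv2.imwrite(f'pics/{n}_{len(__import__("os").listdir("pics"))}.png',im['frame']); return im
def px2w(im,u,v,d=None,z=None):
    K=np.array(im['camera_matrix']);V=np.array(im['view']);Ti=np.linalg.inv(V)
    r=np.array([(u-K[0,2])/K[0,0],-(v-K[1,2])/K[1,1],-1.])
    o=Ti[:3,3];w=Ti[:3,:3]@r
    t=(z-o[2])/w[2] if z is not None else (d if d is not None else float(im['depth'][int(round(v)),int(round(u))]))
    return o+t*w
E
python3 - <<'E'
from h import *
import pickle
s=state();print(s['time'],s['ee_pos'],s['ee_rot'],s['ft_force'])
d={n:get_image(n) for n in('top','scene','wrist')}
pickle.dump(d,open('ims.pkl','wb'))
for n in d: cv2.imwrite(f'pics/{n}0.png',d[n]['frame']); print(n,np.linalg.inv(d[n]['view'])[:3,3],[k for k in d[n]])
f=np.hstack([d['top']['frame'],d['wrist']['frame']]);
E
```

```text
0.0 [0.27096006 0.53501337 0.22950842] [-2.78133039e-04  2.32291284e-01  9.72645777e-01 -9.35101143e-04] [ 0.70432784  0.71097785 -0.70761882]
top [0.34452949 0.07028301 1.75961672] ['frame', 'depth', 'camera_matrix', 'view']
scene [ 1.19623194 -0.01619703  0.9730617 ] ['frame', 'depth', 'camera_matrix', 'view']
wrist [0.19735497 0.57220151 0.38369265] ['frame', 'depth', 'camera_matrix', 'view']
```

View pics/top0.png

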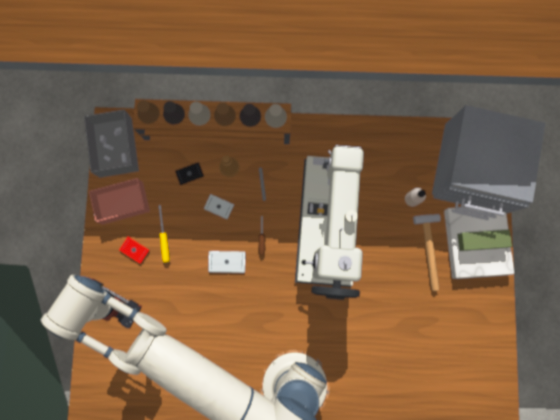

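View pics/scene0.png

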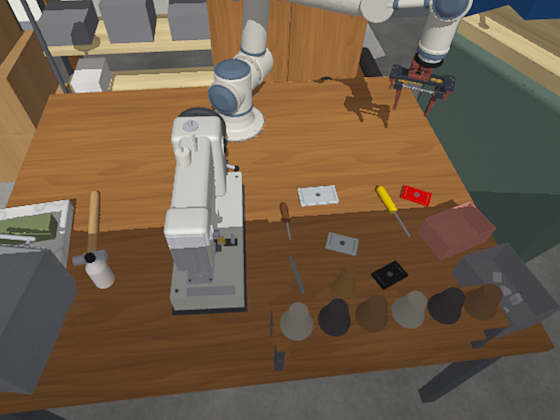

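The top picture shows four plates: grey (219,206), bright grey (227,262), black (189,174) and red (134,250). The grey one at (219,206) looks shorter than the bright one, so I'll measure both and confirm in an enlarged crop. The recess is near (317,210).

```bash
python3 - <<'E'
from h import *
import pickle
d=pickle.load(open('ims.pkl','rb'));im=d['top'];f=im['frame']
a=cv2.resize(f[150:290,170:370],None,fx=4,fy=4,interpolation=cv2.INTER_CUBIC);cv2.imwrite('pics/crop1.png',a)
s=d['scene']['frame'];cv2.imwrite('pics/crop2.png',cv2.resize(s[170:320,160:360],None,fx=4,fy=4,interpolation=cv2.INTER_CUBIC))
hs=cv2.cvtColor(f,cv2.COLOR_BGR2HSV)
for (u,v) in [(219,206),(227,262)]:
    m=((hs[...,1]<70)&(hs[...,2]>90)).astype(np.uint8);
    n,l,st,c=cv2.connectedComponentsWithStats(m)
    lab=l[v-4,u-7]; ys,xs=np.where(l==lab)
    P=np.array([px2w(im,x,y,z=0.012)[:2] for x,y in zip(xs,ys)]).astype(np.float32)
    r=cv2.minAreaRect(P*1000); print((u,v),len(xs),r, im['depth'][v-4,u-7],px2w(im,u-7,v-4))
for n,pts in (('top',[(313,185),(308,240),(317,210),(325,209),(312,209),(327,155),(345,200)]),('scene',[(221,237),(234,241),(205,295)])):
    for p in pts: print(n,p,px2w(d[n],*p).round(4))
E
```

```text
(219, 206) 439 ((596.4313354492188, 280.53955078125), (93.38937377929688, 59.0855827331543), 67.70297241210938) 1.7686924 [0.61087655 0.30351846 0.01111331]
(227, 262) 820 ((403.7344970703125, 243.77769470214844), (75.25944519042969, 127.71003723144531), 1.6732203960418701) 1.7354817 [0.41648644 0.26605752 0.016227  ]
top (313, 185) [ 0.6665 -0.0433  0.0909]
top (308, 240) [ 0.4818 -0.0308  0.0822]
top (317, 210) [ 0.5866 -0.0607  0.0591]
top (325, 209) [ 0.5926 -0.0889  0.0473]
top (312, 209) [ 0.5862 -0.0421  0.0822]
top (327, 155) [ 0.7958 -0.0979 -0.0048]
top (345, 200) [ 0.5811 -0.121   0.3193]
scene (221, 237) [ 0.5775 -0.0699  0.0649]
scene (234, 241) [ 0.6032 -0.0341  0.078 ]
scene (205, 295) [ 0.7613 -0.1133  0.0889]
```

View pics/crop1.png

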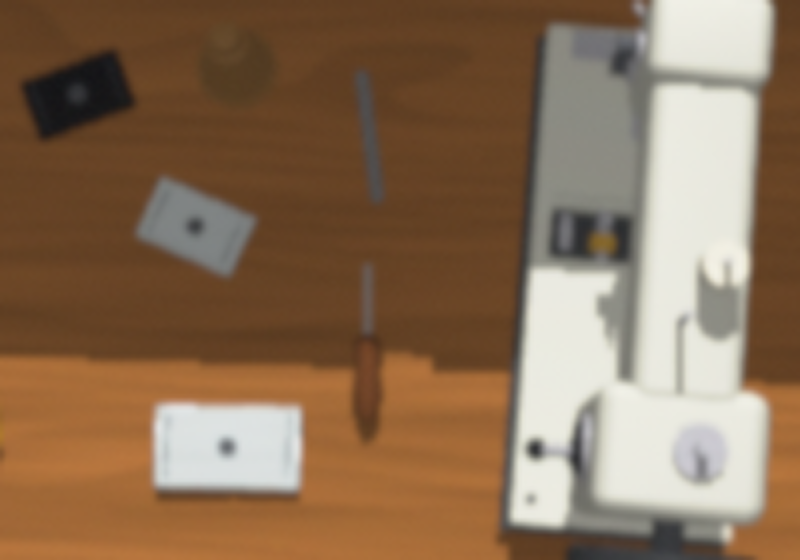

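View pics/crop2.png

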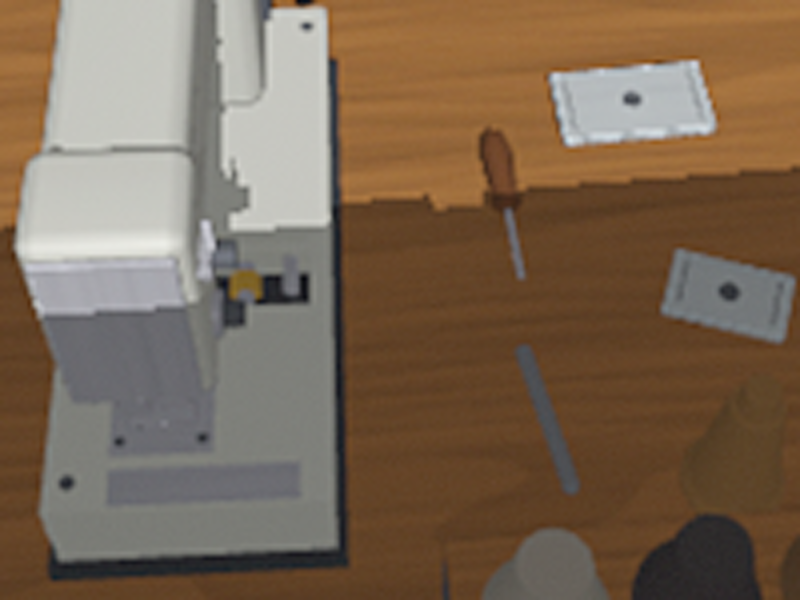

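The grey cover at top (219,206) measures about 93×59 mm in pixel extent, against 127×75 mm for the bright one at (227,262). So the grey one is the shorter metal cover; black (189,174) and red (134,250) are look-alikes and stay put. Both crops confirm this. In the top picture the recess spans roughly px (308,202) to (327,214). Next I'll take closer wrist views.

```bash
cat >> h.py <<'E'
from scipy.spatial.transform import Rotation as R
def tool(psi,lean):
    """tool +x (camera side) towards machine-front dir = -(cos psi,sin psi); upper part leans that way"""
    f=np.array([-np.cos(psi),-np.sin(psi),0]); up=np.array([0,0,1.])
    z=-(np.cos(lean)*up+np.sin(lean)*f); y=np.cross(z,f); y/=np.linalg.norm(y); x=np.cross(y,z)
    return np.c_[x,y,z]
def q(M): return R.from_matrix(M).as_quat(scalar_first=True)
def Rq(qq): return R.from_quat(qq,scalar_first=True).as_matrix()
def cam_in_tool():
    import pickle
    im=pickle.load(open('ims.pkl','rb'))['wrist'];C=np.linalg.inv(im['view'])
    M=Rq([-2.78133039e-04,2.32291284e-01,9.72645777e-01,-9.35101143e-04])
    return M.T@(C[:3,3]-[0.27096006,0.53501337,0.22950842]), M.T@C[:3,:3]
def look_pose(target,dist,M):
    o,Rc=cam_in_tool(); C=target+dist*(M@Rc[:,2]); return C-M@o
E
python3 - <<'E'
from h import *
print(cam_in_tool())
psi_m=-1.645
L=np.radians
# cover axis from rect: angle
c=np.array([.5964,.2805,.012])
a1=np.radians(67.7); 
for a in(a1,a1-np.pi): print(np.degrees(a),tool(a,.3)[:,0])
# long side (93 = width side at angle 67.7)
psi_c=a1-np.pi
M=tool(psi_c,L(10)); 
for d in(.28,.33): print('c',look_pose(c,d,M),inverse_kinematics(look_pose(c,d,M),q(M)))
r=np.array([.588,-.077,.085])
for ln in(30,15,40):
  M=tool(psi_m,L(ln)); p=look_pose(r,.27,M);print(ln,p,inverse_kinematics(p,q(M)), M@cam_in_tool()[1][:,2])
E
```

```text
(array([ 0.08248255, -0.00038582, -0.15417498]), array([[-1.36012950e-04,  9.54891334e-01,  2.96955420e-01],
       [ 9.99999801e-01,  3.12742300e-04, -5.47630986e-04],
       [-6.15798604e-04,  2.96955286e-01, -9.54891187e-01]]))
67.7 [-0.36250832 -0.8838866  -0.29552021]
-112.3 [ 0.36250832  0.8838866  -0.29552021]
c [0.60432218 0.29920362 0.12335941] [ 0.46691186  0.42451636  1.0401805  -0.11734387  1.80771815  0.83602778]
c [0.61299131 0.3204133  0.16780033] [ 0.48731997  0.47556561  0.89608465 -0.11778127  1.90248673  0.84553151]
30 [ 0.59193125 -0.02732777  0.17591206] [ 0.17730444  0.15098463  1.34349505 -0.51583772  1.76205858  0.18104548] [0.05391511 0.73263559 0.67848232]
15 [ 0.59006099 -0.05248593  0.18571048] [ 0.00271057  0.0806405   1.34159395 -0.26461337  1.7341627   0.03557439] [0.03904087 0.53255211 0.84549634]
40 [ 0.59304549 -0.0123394   0.16587853] [ 0.27383849  0.22542225  1.33841304 -0.66884921  1.79728265  0.26666379] [0.06182217 0.83899883 0.54060982]
```

```bash
python3 - <<'E'
from h import *
import pickle
L=np.radians; out=[]
c=np.array([.5964,.2805,.012]); M=tool(L(-112.3),L(10))
for d,o in((.33,0),(.27,.03)):
    move_to(look_pose(c+[0,o,0],d,M),q(M)); hold(.15); out.append(get_image('wrist'))
r=np.array([.588,-.065,.085]); M=tool(-1.645,L(32))
for d,o in((.30,-.02),(.30,.04)):
    move_to(look_pose(r+[o,0,0],d,M),q(M)); hold(.15); out.append(get_image('wrist'))
pickle.dump(out,open('w.pkl','wb')); print(state()['time'],state()['ft_force'])
g=[x['frame'] for x in out]
cv2.imwrite('pics/mont.png',cv2.resize(np.vstack([np.hstack(g[:2]),np.hstack(g[2:])]),(800,600),interpolation=cv2.INTER_AREA))
E
```

```text
4.3667 [-0.14405514  0.64752791 -0.42217225]
```

View pics/mont.png

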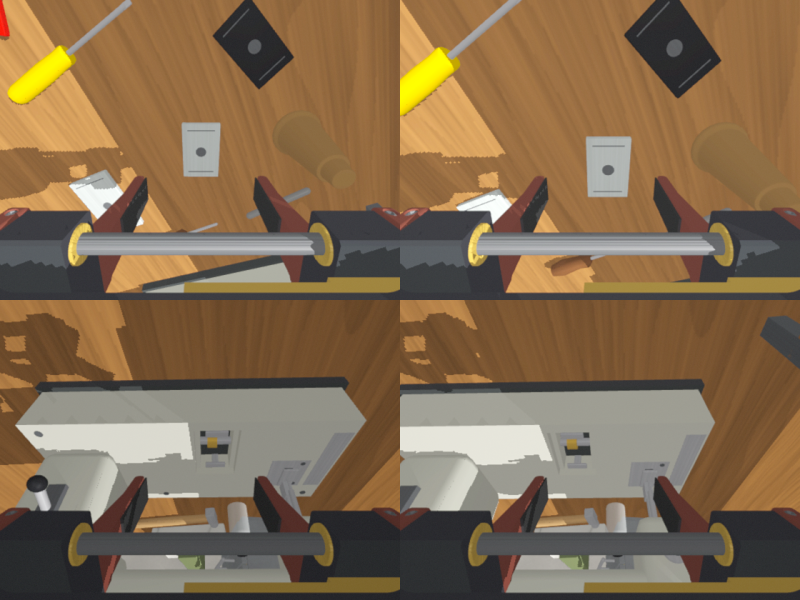

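The wrist views show the cover at montage (201,150) and (608,166). The recess is seen whole at (217,451) and (577,451). I'll enlarge these for corner reading.

```bash
python3 - <<'E'
from h import *
import pickle
o=pickle.load(open('w.pkl','rb'))
B=[(245,160),(255,180),(265,172),(210,172)]
t=[cv2.resize(o[i]['frame'][b[1]:b[1]+75+25,b[0]:b[0]+80],(400,500) ,interpolation=cv2.INTER_CUBIC) for i,b in enumerate(B)]
r=[x[:400] for x in t[2:]]  # recess crops: 80x80 px, x5
for x in r:
    for k in range(0,400,50): cv2.line(x,(k,0),(k,6),(0,0,255),1);cv2.line(x,(0,k),(6,k),(0,0,255),1)
cv2.imwrite('pics/rec.png',np.hstack(r))
# cover automatically
for i,b in enumerate(B[:2]):
    f=o[i]['frame'];hs=cv2.cvtColor(f,cv2.COLOR_BGR2HSV);m=((hs[...,1]<45)&(hs[...,2]>85)).astype(np.uint8)
    m=cv2.morphologyEx(m,cv2.MORPH_CLOSE,np.ones((9,9)))
    n,l,st,ce=cv2.connectedComponentsWithStats(m); u,v=[(281,212),(290,235)][i]
    lab=l[v+12,u-12];print(st[lab],ce[lab]);cs,_=cv2.findContours((l==lab).astype(np.uint8),0,1);c=cs[0]
    dep=o[i]['depth'][v+12,u-12]
    P=np.array([px2w(o[i],*p,z=.012)[:2] for p in c[:,0]],np.float32)*1000
    print(cv2.minAreaRect(P),'z',px2w(o[i],u-12,v+12)[2],px2w(o[i],u+12,v-12)[2])
E
```

```text
[ 254  171   55   76 3855] [280.8845655  208.18002594]
((596.1320190429688, 282.8112487792969), (91.00169372558594, 55.6920280456543), 67.6640625) z 0.01276756763639697 0.012059611309287788
[ 260  191   64   85 5068] [290.91850829 231.95284136]
((595.9857177734375, 282.663330078125), (91.6080551147461, 55.63700866699219), 67.61392974853516) z 0.011854653708518403 0.01220668609061168
```

View pics/rec.png

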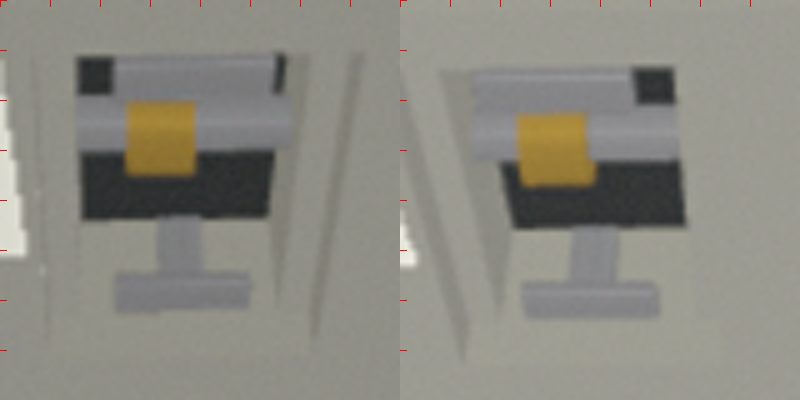

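```bash
python3 - <<'E'
from h import *
import pickle
o=pickle.load(open('w.pkl','rb'))
c=dict(FL=(36,53),FR=(364,52),BL=(49,352),BR=(312,352))
P={}
for k,(a,b) in c.items():
    u,v=265+a/5-.4,172+b/5-.4; P[k]=px2w(o[2],u,v,z=.085); print(k,P[k].round(4))
print('L',[np.linalg.norm(P[a]-P[b]).round(4) for a,b in(('FL','BL'),('FR','BR'),('FL','FR'),('BL','BR'))],'ctr',np.mean(list(P.values()),0))
for p in((255,190),(255,230),(345,190),(345,230),(345,260)): print(px2w(o[2],*p).round(4),end='')
def proj(im,p):
    K=np.array(im['camera_matrix']);q_=np.array(im['view'])@np.r_[p,1];return (K[0,2]+K[0,0]*q_[0]/-q_[2],K[1,2]-K[1,1]*q_[1]/-q_[2])
t=[]
cl=cv2.createCLAHE(6,(4,4))
ctr=np.mean(list(P.values()),0)
for i,b in((2,(258,168)),(3,(200,168))):
    g=cl.apply(cv2.cvtColor(o[i]['frame'],cv2.COLOR_BGR2GRAY))[b[1]:b[1]+90,b[0]:b[0]+90]
    g=cv2.cvtColor(cv2.resize(g,(400,400),interpolation=cv2.INTER_CUBIC),cv2.COLOR_GRAY2BGR)
    psi=-1.645;ax=np.array([np.cos(psi),np.sin(psi),0]);ay=np.array([-np.sin(psi),np.cos(psi),0])
    pts=[proj(o[i],ctr+sx*.0465*ax+sy*.0295*ay) for sx,sy in((-1,-1),(-1,1),(1,1),(1,-1))]
    for p in pts: cv2.circle(g,tuple(int(round((p[k]-b[k]+.5)*400/90)) for k in(0,1)),3,(0,0,255),1)
    t.append(g)
cv2.imwrite('pics/rec2.png',np.hstack(t))
E
```

```text
FL [ 0.5629 -0.0227  0.085 ]
FR [ 0.6207 -0.0267  0.085 ]
BL [ 0.5571 -0.1137  0.085 ]
BR [ 0.6154 -0.118   0.085 ]
L [np.float64(0.0912), np.float64(0.0915), np.float64(0.058), np.float64(0.0585)] ctr [ 0.58902773 -0.07024851  0.085     ]
[ 0.5466 -0.0322  0.084 ][ 0.5385 -0.0909  0.0846][ 0.6284 -0.0375  0.0847][ 0.6336 -0.0979  0.0846][ 0.6386 -0.1573  0.085 ]
```

View pics/rec2.png

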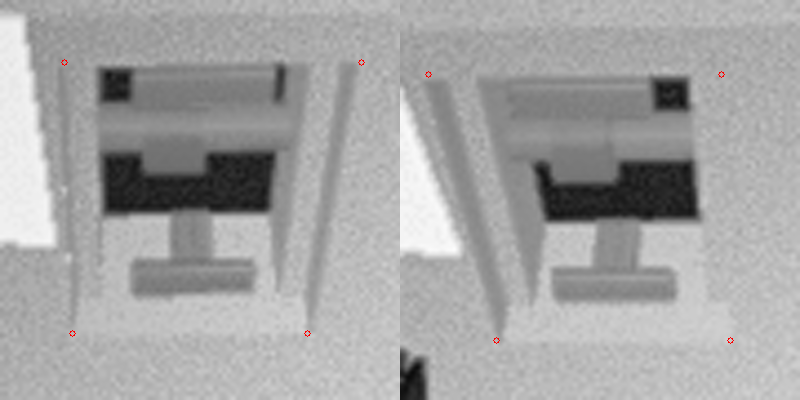

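Both views agree: the recess centre is about (0.589, -0.0707), yaw -1.636 rad, bed at z 0.085. I'll check clearance to the head, then pick with a 35° lean.

```bash
cat >> h.py <<'E'
RC=np.array([.589,-.0707,.085]);PM=-1.636;CC=np.array([.5961,.2827,0.]);PC=np.radians(-112.36)
def frame(psi): return np.array([[np.cos(psi),-np.sin(psi),0],[np.sin(psi),np.cos(psi),0],[0,0,1.]])
def tcp_for_corner(corner,M): return corner-.008*M[:,2]-.010*M[:,0]
E
python3 - <<'E'
from h import *
import pickle
d=pickle.load(open('ims.pkl','rb'));o=pickle.load(open('w.pkl','rb'))
vv,uu=np.mgrid[0:420,0:560]
for n,im in(('top',d['top']),('scene',d['scene']),('wA',o[2]),('wB',o[3])):
    K=np.array(im['camera_matrix']);D=im['depth'];T=np.linalg.inv(im['view'])
    P=np.stack([(uu-K[0,2])/K[0,0]*D,-(vv-K[1,2])/K[1,1]*D,-D],-1).reshape(-1,3)[D.ravel()>0]@T[:3,:3].T+T[:3,3]
    m=(P-RC)@frame(PM)
    s=(abs(m[:,0])<90)&(m[:,2]>.088)&(m[:,2]<.23)&(abs(m[:,0])<.09)
    for nm,lo,hi in(('head',.085,.145),('arm',-.05,.07),('pillar',-.25,-.06)):
        k=s&(m[:,1]>lo)&(m[:,1]<hi); 
        if k.sum()>20: print(n,nm,k.sum(),'xmin pct',np.percentile(m[k,0],[0,2,10]).round(4),'y',np.percentile(m[k,1],[1,99]).round(3),'z',np.percentile(m[k,2],[0,2]).round(3))
L=np.radians
M=tool(PC,L(35));p=tcp_for_corner(CC+frame(PC)@[-.012,0,.0068],M);print(p,inverse_kinematics(p,q(M)))
M=tool(PM,L(35));p=tcp_for_corner(RC+frame(PM)@[-.012,0,.002],M);print(p,inverse_kinematics(p,q(M)))
for ln in(40,45):
  M=tool(PM,L(ln));p=tcp_for_corner(RC+frame(PM)@[.031,-.01,.0],M);print(p,inverse_kinematics(p,q(M)))
E
```

```text
top head 138 xmin pct [-0.0153 -0.0145 -0.0108] y [0.085 0.14 ] z [0.097 0.102]
top arm 225 xmin pct [0.0079 0.0082 0.0086] y [-0.046  0.07 ] z [0.149 0.156]
top pillar 494 xmin pct [-0.0452 -0.0234 -0.0165] y [-0.248 -0.063] z [0.088 0.09 ]
scene head 294 xmin pct [-0.0166 -0.0165 -0.0129] y [0.095 0.145] z [0.097 0.104]
scene arm 263 xmin pct [0.0067 0.007  0.0072] y [-0.049  0.068] z [0.152 0.155]
scene pillar 752 xmin pct [-0.0322 -0.0234 -0.0172] y [-0.229 -0.064] z [0.088 0.091]
wA head 67 xmin pct [0.0019 0.0023 0.0031] y [0.094 0.103] z [0.089 0.089]
wA arm 3813 xmin pct [-0.09   -0.0888 -0.0824] y [-0.049  0.064] z [0.095 0.1  ]
wA pillar 3433 xmin pct [-0.09   -0.0889 -0.0823] y [-0.193 -0.061] z [0.088 0.089]
wB head 2642 xmin pct [-0.09   -0.003   0.0013] y [0.085 0.122] z [0.088 0.091]
wB arm 4719 xmin pct [-0.09   -0.0873  0.0076] y [-0.049  0.068] z [0.095 0.108]
wB pillar 46 xmin pct [-0.0213 -0.0204 -0.0198] y [-0.18  -0.175] z [0.088 0.088]
[0.59929446 0.29046573 0.01908898] [ 0.56925954  0.79996453  0.80892712 -0.37493531  2.02435851  0.87888713]
[ 0.58954713 -0.06232075  0.09928898] [ 0.16226136  0.18302906  1.4740612  -0.59408736  1.6290943   0.23605671]
[ 0.57683729 -0.10349534  0.09755623] [ 0.13639494  0.15996657  1.53624888 -0.6816689   1.60267493  0.23486286]
[ 0.57690922 -0.10239376  0.09772792] [ 0.17362173  0.19288978  1.53632799 -0.75876625  1.62444875  0.28080713]
```

```bash
cat >> h.py <<'E'
def clear(p,M,mx=.01):
    import pickle
    d=pickle.load(open('ims.pkl','rb'));vv,uu=np.mgrid[0:420,0:560];best=9
    for n in('top','scene'):
        im=d[n];K=np.array(im['camera_matrix']);D=im['depth'];T=np.linalg.inv(im['view'])
        P=np.stack([(uu-K[0,2])/K[0,0]*D,-(vv-K[1,2])/K[1,1]*D,-D],-1).reshape(-1,3)[D.ravel()>0]@T[:3,:3].T+T[:3,3]
        t=(P-p)@M; e=np.maximum(np.abs(t-[0,0,-.172])-[.0375,.089,.1],0); best=min(best,np.linalg.norm(e,axis=1).min())
    return best
LN=np.radians(40); CX=-.016
E
python3 - <<'E'
from h import *
M=tool(PC,LN);p=tcp_for_corner(CC+frame(PC)@[CX,0,.0068],M)
print('pick clear',clear(p,M))
M2=tool(PM,LN);p2=tcp_for_corner(RC+frame(PM)@[CX,0,.002],M2);print('place',clear(p2,M2))
M3=tool(PM-np.radians(15),np.radians(42));p3=tcp_for_corner(RC+frame(PM)@[.031,-.01,0],M3);print('press',clear(p3,M3),inverse_kinematics(p3,q(M3)))
M3b=tool(PM+np.radians(15),np.radians(42));p3b=tcp_for_corner(RC+frame(PM)@[.031,-.01,0],M3b);print('press alt',clear(p3b,M3b),(frame(PM).T@M3)[:,2],inverse_kinematics(p3b,q(M3b)))
if clear(p,M)>.006:
    move_to(p+[0,0,.10],q(M)); f0=np.array(state()['ft_force']); move_l(p,.12)
    print('down',np.array(state()['ft_force'])-f0)
    close(); s=state(); print(s['finger_gap'],s['finger_force'],s['ee_pos']-p)
    move_l(p+[0,0,.02],.05); move_l(p+[0,0,.14],.2); s=state(); print(s['time'],s['finger_gap'],s['ft_force']-f0)
    grab('wrist'); grab('scene')
E
ls pics
```

```text
pick clear 0.02798770769525586
place 0.03592960800310061
press 0.0 [ 0.12115034  0.31358703  1.3721707  -0.66346107  1.77498927  0.41703403]
press alt 0.01496360520950837 [ 0.64633053 -0.17318374 -0.74314483] [ 0.16101641  0.01950492  1.69971398 -0.74061372  1.43696172  0.07352866]
down [ 0.15049366  0.87420287 -1.27295287]
0.05450060360105942 30.003823041915894 [9.73963941e-05 1.82477375e-05 1.85340905e-04]
8.4333 0.05418390483459635 [ 0.07105645  1.47120256 -2.54703727]
crop1.png
crop2.png
mont.png
rec.png
rec2.png
scene0.png
scene_9.png
top0.png
wrist0.png
wrist_8.png
```

```bash
python3 - <<'E'
import cv2,numpy as np
a=cv2.imread('pics/wrist_8.png');b=cv2.imread('pics/scene_9.png')
cv2.imwrite('pics/v7.png',np.hstack([cv2.resize(a[130:400,110:450],(400,318)),cv2.resize(b[80:300,200:480],(400,318))]))
E
```

```text
(no output)
```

View pics/v7.png

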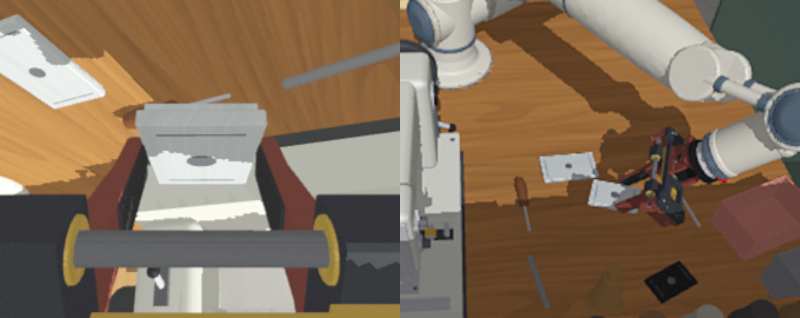

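The cover is held between the fingers; its top face is at crop (200,160). I'll check its in-hand tilt from depth before placing.

```bash
python3 - <<'E'
from h import *
im=get_image('wrist');s=state();M=Rq(s['ee_rot']);p=s['ee_pos'];f=frame(PC)
K=np.array(im['camera_matrix']);D=im['depth'];T=np.linalg.inv(im['view'])
m0=tcp_for_corner(CC+f@[CX,0,.0068],tool(PC,LN))
off=p-m0
vv,uu=np.mgrid[200:300:2,215:350:2];d=D[200:300:2,215:350:2]
P=np.stack([(uu-K[0,2])/K[0,0]*d,-(vv-K[1,2])/K[1,1]*d,-d],-1).reshape(-1,3)@T[:3,:3].T+T[:3,3]
c=(P-off-CC)@f   # expected cover frame
k=(d.ravel()>0)&(np.abs(c[:,0])<.06)&(abs(c[:,1])<.027)&(abs(c[:,2]-.01)<.04)
c=c[k];print(len(c),c[:,0].min(),c[:,0].max())
for lo in np.arange(-.06,.06,.01):
    j=(c[:,0]>=lo)&(c[:,0]<lo+.01)
    if j.sum()>3: print(round(lo,3),j.sum(),np.percentile(c[j,2],[10,50,90]).round(4))
E
```

```text
1720 -0.048394139146797334 0.043170259722958404
-0.05 538 [0.0026 0.0091 0.0131]
-0.04 256 [0.0035 0.0128 0.029 ]
-0.03 209 [0.0118 0.0122 0.0263]
-0.02 173 [0.0112 0.0116 0.0239]
-0.01 149 [0.0106 0.011  0.0115]
0.0 114 [0.01   0.0104 0.0109]
0.01 90 [0.0093 0.0096 0.01  ]
0.02 79 [0.0087 0.0091 0.0094]
0.03 75 [0.0081 0.0085 0.0089]
0.04 37 [0.0078 0.0081 0.0084]
```

The cover hangs 0.06 rad back-end low in the grip. I'll lean that much more to compensate, correct for the measured end-face offset, and place it.

```bash
cat > place.py <<'E'
from h import *
im=get_image('wrist');s=state();p=s['ee_pos'];f=frame(PC)
K=np.array(im['camera_matrix']);D=im['depth'];T=np.linalg.inv(im['view'])
off=p-tcp_for_corner(CC+f@[CX,0,.0068],tool(PC,LN))
vv,uu=np.mgrid[200:300,215:350];d=D[200:300,215:350]
P=np.stack([(uu-K[0,2])/K[0,0]*d,-(vv-K[1,2])/K[1,1]*d,-d],-1).reshape(-1,3)@T[:3,:3].T+T[:3,3]
c=(P-off-CC)@f
t=c[(abs(c[:,0]+.01)<.015)&(abs(c[:,1])<.02)&(abs(c[:,2]-.0115)<.003)]; sl=np.polyfit(t[:,0],t[:,2],1)
th=np.arctan(sl[0]); g=np.array([CX,0,.0068]); Ry=R.from_euler('y',th).as_matrix()
c=(c-g)@Ry.T+g   # rotate to level
e=c[(c[:,0]<-.035)&(abs(c[:,1])<.02)&(c[:,2]>.005)&(c[:,2]<.0105)]
t=c[(abs(c[:,0]+.0)<.03)&(abs(c[:,1])<.02)&(abs(c[:,2]-.0115)<.0025)]
print('tilt',th,'slope after',np.polyfit(t[:,0],t[:,2],1),'face',len(e),np.median(e[:,0]),'ztop',np.median(t[:,2]))
dx=np.median(e[:,0])+.045; dz=np.median(t[:,2])-.012
print(dx,dz); dx=float(np.clip(dx,-.003,.003)); dz=float(np.clip(dz,-.0015,.0005))
M=tool(PM,LN-th); F=frame(PM)
def pos(h,x=0): return tcp_for_corner(RC+F@[CX-dx+x,0,h],M)   # h corner over bed
print('rest corner h',.0008-dz,'clear',clear(pos(.002),M),inverse_kinematics(pos(.002),q(M)))
move_to(pos(.07,-.12),q(M)); move_l(pos(.05),.15); move_l(pos(.012),.08)
f0=np.array(state()['ft_force'])
for h in np.arange(.010,.0013-dz,-.0007):
    move_l(pos(h),.02); df=state()['ft_force']-f0; 
    if np.abs(df).max()>6: break
print('h',h,df,state()['time'])
grab('wrist');grab('scene')
E
python3 place.py; ls -t pics|head -2
```

```text
tilt -0.05504872635926855 slope after [-0.00471118  0.01128219] face 801 -0.04297105881066794 ztop 0.011290564663946293
0.0020289411893320564 -0.000709435336053707
rest corner h 0.001509435336053707 clear 0.0429987885154261 [ 0.23278525  0.2423664   1.46163687 -0.71717334  1.67311641  0.30964515]
h 0.0023000000000000086 [-0.00818521  0.32167487  0.48482242] 14.1333
scene_12.png
wrist_11.png
```

```bash
python3 - <<'E'
import cv2,numpy as np
a=cv2.imread('pics/wrist_11.png');b=cv2.imread('pics/scene_12.png')
cv2.imwrite('pics/v8.png',np.hstack([cv2.resize(a[170:310,190:370],(540,420),interpolation=cv2.INTER_CUBIC),cv2.resize(b[190:290,190:250],(252,420),interpolation=cv2.INTER_CUBIC)]))
E
```

```text
(no output)
```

View pics/v8.png

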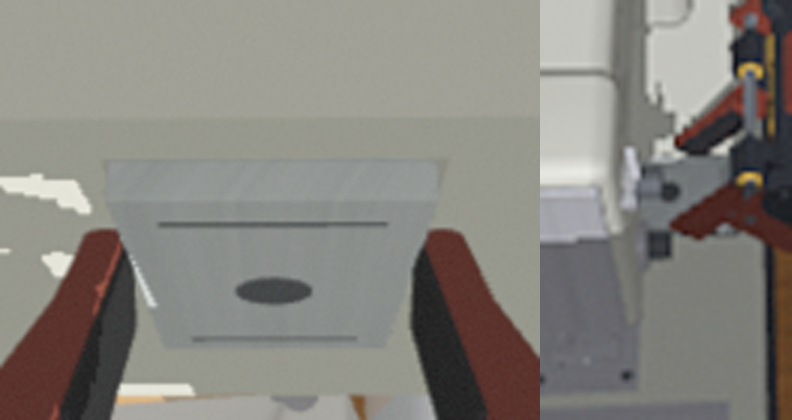

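The cover sits between the recess rims (side slits at crop x 104 and 442), with its front face dropping in at row 160. I'll lower the last bit, release, back off and measure.

```bash
cat >> h.py <<'E'
def measure():
    im=get_image('wrist');K=np.array(im['camera_matrix']);D=im['depth'];T=np.linalg.inv(im['view']);vv,uu=np.mgrid[0:420,0:560]
    P=np.stack([(uu-K[0,2])/K[0,0]*D,-(vv-K[1,2])/K[1,1]*D,-D],-1).reshape(-1,3)[D.ravel()>.1]@T[:3,:3].T+T[:3,3]
    m=(P-RC)@frame(PM); s=(abs(m[:,2]-.003)<.012)
    bed=np.median(m[s&(m[:,0]<-.055)&(m[:,0]>-.075)&(abs(m[:,1])<.03),2]); o=[]
    for x in(-.04,-.03,-.02,.02,.03,.04):
        k=s&(abs(m[:,0]-x)<.004)&(abs(m[:,1])<.022); o.append((x,int(k.sum()),round(float(np.median(m[k,2])-bed)*1e3,2) if k.any() else None))
    k=s&(m[:,2]-bed>.003)&(abs(m[:,0])<.055)&(abs(m[:,1])<.035)
    print('bed',bed,o,'n',k.sum(), cv2.minAreaRect((m[k,:2]*1e3).astype(np.float32)) if k.sum()>50 else None)
    return im
E
python3 - <<'E'
from h import *
s=state();p=s['ee_pos'];M=Rq(s['ee_rot']);f0=np.array(s['ft_force'])
move_l(p-[0,0,.0006],.02);print(state()['ft_force']-f0)
gripper_open();hold(.3)
back=-M[:,2]
move_l(p+.03*back,.08); move_l(p+.09*back+[0,0,.02],.15)
im=measure();cv2.imwrite('pics/w13.png',im['frame']);print(state()['time'],state()['ee_pos'])
E
```

```text
[0.77229825 0.25786289 1.25679732]
bed -0.0027760376611265236 [(-0.04, 311, 8.62), (-0.03, 275, 8.55), (-0.02, 247, 8.55), (0.02, 175, 8.58), (0.03, 164, 8.57), (0.04, 139, 8.46)] n 3666 ((-0.13811874389648438, -0.0168914794921875), (69.81195831298828, 109.65007781982422), 89.95530700683594)
16.725 [0.59362057 0.00642152 0.18423111]
```

```bash
python3 - <<'E'
from h import *
im=get_image('wrist');K=np.array(im['camera_matrix']);D=im['depth'];T=np.linalg.inv(im['view']);vv,uu=np.mgrid[0:420,0:560]
P=np.stack([(uu-K[0,2])/K[0,0]*D,-(vv-K[1,2])/K[1,1]*D,-D],-1).reshape(-1,3)[D.ravel()>.1]@T[:3,:3].T+T[:3,3]
m=(P-RC)@frame(PM)
k=(m[:,2]>.004)&(m[:,2]<.009)&(abs(m[:,0])<.055)&(abs(m[:,1])<.04)
print(k.sum(),cv2.minAreaRect((m[k,:2]*1e3).astype(np.float32)),np.percentile(m[k],[2,98],axis=0))
for x in(-.085,-.07,-.06,-.05,.05,.06):
  for y in(-.04,0,.04):
    j=(abs(m[:,0]-x)<.003)&(abs(m[:,1]-y)<.01)&(abs(m[:,2])<.015); print(x,y,j.sum(),np.median(m[j,2]).round(4) if j.any() else '')
cv2.imwrite('pics/v9.png',cv2.resize(im['frame'][100:310,140:420],(800,600),interpolation=cv2.INTER_CUBIC))
E
```

```text
3201 ((-1.9740409851074219, -0.8887195587158203), (90.1527328491211, 55.98065185546875), 0.11000484228134155) [[-0.04547058 -0.02749156  0.00463059]
 [ 0.03996502  0.02576777  0.006563  ]]
-0.085 -0.04 0 
-0.085 0 0 
-0.085 0.04 0 
-0.07 -0.04 0 
-0.07 0 0 
-0.07 0.04 0 
-0.06 -0.04 408 -0.0065
-0.06 0 412 -0.0064
-0.06 0.04 419 -0.0061
-0.05 -0.04 116 -0.0003
-0.05 0 113 -0.0003
-0.05 0.04 117 -0.0001
0.05 -0.04 45 -0.0003
0.05 0 0 
0.05 0.04 49 -0.0002
0.06 -0.04 47 -0.0003
0.06 0 44 -0.0002
0.06 0.04 51 -0.0002
```

View pics/v9.png

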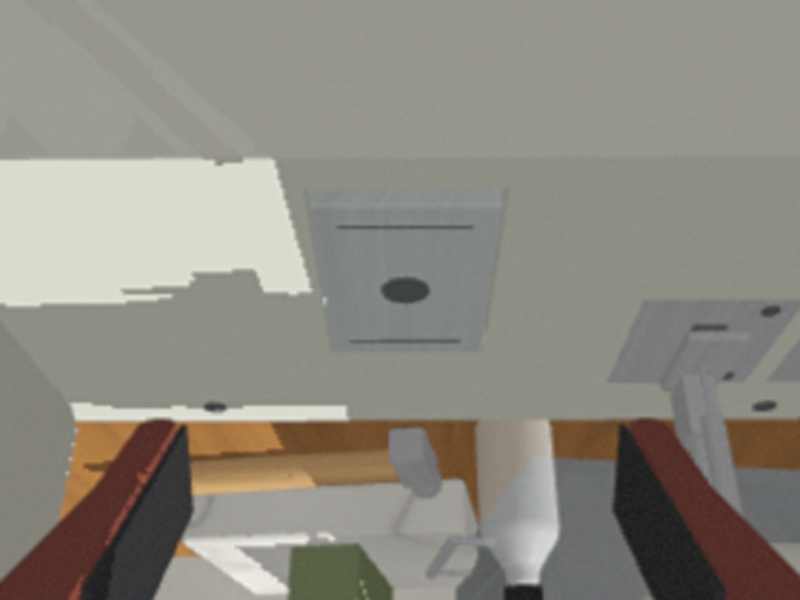

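It rests proud by about 5–6 mm, level, square to 0.1° and about 2 mm from my recess estimate, so it is in. Now I'll press the front end, then the back.

```bash
cat > press.py <<'E'
from h import *
F=frame(PM)
def press(x,y,M,fmax=32,hmin=-.002):
    pos=lambda h,dx=0: tcp_for_corner(RC+F@[x+dx,y,h],M)
    move_to(pos(.05,-.09),q(M)); move_l(pos(.02),.12); f0=np.array(state()['ft_force']); move_l(pos(.009),.06); log=[]
    for h in np.arange(.0075,hmin,-.0005):
        move_l(pos(h),.02); df=state()['ft_force']-f0; log.append((round(h*1e3,1),round(df[2],1),round((state()['ee_pos']-pos(h))[2]*1e3,1)))
        if np.linalg.norm(df)>fmax: break
    print(log,df.round(1)); move_l(pos(.02),.1); move_l(pos(.05,-.09),.15)
close()
press(-.034,0,tool(PM,LN))
press(.030,-.008,tool(PM+np.radians(15),np.radians(42)))
M=tool(PM,LN)
move_to(look_pose(RC,.30,tool(PM,np.radians(32))),q(tool(PM,np.radians(32)))); hold(.2)
im=measure(); cv2.imwrite('pics/w14.png',im['frame']); print(state()['time'])
E
python3 press.py
```

```text
[(np.float64(7.5), np.float64(0.5), np.float64(-0.0)), (np.float64(7.0), np.float64(0.3), np.float64(0.1)), (np.float64(6.5), np.float64(0.6), np.float64(0.2)), (np.float64(6.0), np.float64(3.4), np.float64(0.5)), (np.float64(5.5), np.float64(5.8), np.float64(0.8)), (np.float64(5.0), np.float64(5.7), np.float64(1.1)), (np.float64(4.5), np.float64(6.8), np.float64(1.2)), (np.float64(4.0), np.float64(7.3), np.float64(1.3)), (np.float64(3.5), np.float64(7.7), np.float64(1.4)), (np.float64(3.0), np.float64(8.5), np.float64(1.5)), (np.float64(2.5), np.float64(9.6), np.float64(1.7)), (np.float64(2.0), np.float64(9.4), np.float64(1.8)), (np.float64(1.5), np.float64(9.2), np.float64(1.9)), (np.float64(1.0), np.float64(10.8), np.float64(2.0)), (np.float64(0.5), np.float64(10.5), np.float64(2.0)), (np.float64(-0.0), np.float64(9.8), np.float64(2.0)), (np.float64(-0.5), np.float64(10.2), np.float64(2.1)), (np.float64(-1.0), np.float64(10.6), np.float64(2.2)), (np.float64(-1.5), np.float64(10.3), np.float64(2.3))] [-2.3  4.1 10.3]
[(np.float64(7.5), np.float64(0.2), np.float64(0.1)), (np.float64
[... 521 characters left out ...]
np.float64(2.0), np.float64(6.4), np.float64(1.2)), (np.float64(1.5), np.float64(6.2), np.float64(1.3)), (np.float64(1.0), np.float64(6.7), np.float64(1.3)), (np.float64(0.5), np.float64(6.9), np.float64(1.3)), (np.float64(-0.0), np.float64(7.0), np.float64(1.4)), (np.float64(-0.5), np.float64(6.0), np.float64(1.4)), (np.float64(-1.0), np.float64(6.9), np.float64(1.6)), (np.float64(-1.5), np.float64(7.4), np.float64(1.7))] [-2.5 -0.9  7.4]
bed -0.0019924828912999404 [(-0.04, 335, 2.6), (-0.03, 295, 2.57), (-0.02, 276, 2.45), (0.02, 204, 2.0), (0.03, 186, 1.87), (0.04, 172, 1.72)] n 315 ((-8.994274139404297, -0.8879547119140625), (63.51997375488281, 90.16045379638672), 88.12007141113281)
33.8
```

Neither end has bottomed because the arm yields, so front is about 0.9 mm proud. I'll press both again, deeper.

```bash
sed -i 's/np.arange(.0075,hmin,-.0005)/np.arange(0,hmin,-.001)/; s/fmax=32,hmin=-.002/fmax=28,hmin=-.0085/; s/^close()//; s/move_l(pos(h),.02)/move_l(pos(h),.04)/' press.py; python3 press.py
```

```text
[(np.float64(0.0), np.float64(3.4), np.float64(0.4)), (np.float64(-1.0), np.float64(5.5), np.float64(1.2)), (np.float64(-2.0), np.float64(9.3), np.float64(2.0)), (np.float64(-3.0), np.float64(12.0), np.float64(2.9)), (np.float64(-4.0), np.float64(15.6), np.float64(3.8)), (np.float64(-5.0), np.float64(18.3), np.float64(4.7)), (np.float64(-6.0), np.float64(22.2), np.float64(5.6)), (np.float64(-7.0), np.float64(25.9), np.float64(6.5))] [-7.6  7.7 25.9]
[(np.float64(0.0), np.float64(1.4), np.float64(0.5)), (np.float64(-1.0), np.float64(6.7), np.float64(1.2)), (np.float64(-2.0), np.float64(10.4), np.float64(2.1)), (np.float64(-3.0), np.float64(12.6), np.float64(3.0)), (np.float64(-4.0), np.float64(15.6), np.float64(3.8)), (np.float64(-5.0), np.float64(18.6), np.float64(4.7)), (np.float64(-6.0), np.float64(22.6), np.float64(5.6)), (np.float64(-7.0), np.float64(25.3), np.float64(6.5))] [-12.1   9.7  25.3]
bed -0.0020483127073256807 [(-0.04, 330, 1.95), (-0.03, 289, 1.9), (-0.02, 278, 1.88), (0.02, 199, 1.89), (0.03, 180, 1.8), (0.04, 184, 1.8)] n 44 None
44.3667
```

Both ends have bottomed: force rises linearly to over 25 N, and the cover top is level and within 0.3 mm of the bed. Handing in.

```bash
python3 -c "
from bench import *
print(job_done())"
```

```text
the job is handed in; nothing more can be done
None
```

The short cover is in the recess with both ends pressed home, flush with the bed within about 0.3 mm by wrist-camera depth. I handed the job in at about 44 s, and the hand-in call gave no verdict.

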